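# Hang the wet ukulele body in the drying rack

## Task

The small ukulele body leaning on the spray stand is freshly lacquered: lift it by its hanger's wooden bar straight up out of the forks (it swings freely once its dowel leaves the prop) and carry it to the free place of the drying rack. With the bar just above that place's pegs, steady it until it has hung still for over two seconds, then lower the bar gently between the pegs, let go and leave the body hanging still. Nothing may touch the lacquer of this body or its neighbour, the dowel must not touch the bench, and bottle and sanding block stay put.

Things in the scene. Friction and masses are not known exactly. Their poses are not given: they have to be found in the camera images.
- hanger: The hanger's loose oak bar, 16 x 16 x 300 mm, 60 g. Origin at its centre, x along it, z up. It starts level in the two forks of the spray stand, its centre 332 mm above the bench. Two eyes of a steel stirrup turn on it 45 mm either side of the centre; between them it can be pinched from above across its 16 mm width. The stirrup's cross plate is 48 mm under the bar.
- swing (a joint): Swing angle (rad) of stirrup and ukulele about the bar's x: 0 = plumb under a level bar, positive = lower end towards the bar's +y; +0.26 at the start (leaning on the prop). Almost frictionless: left alone the swing takes 30 s or more to halve. Equivalent pendulum length 0.18 m, period about 0.85 s. Accelerating the bar towards its +y drives the angle negative.
- uke: The wet lacquered ukulele, a figure of eight 215 mm long, 146 mm wide (along the bar's x), 50 mm thick (along y), light top on the +y side. It is bolted under the stirrup and reaches from 52 to 267 mm below the bar's axis when plumb. Origin on the bar's axis (the pivot), x along the bar, z from the body up to the bar. 0.34 to 0.63 kg.
- tail (a point): Lower end of the 12 mm wooden dowel that sticks out 38 mm under the ukulele (in its end-pin hole) and swings with it, 305 mm from the bar's axis. When the body hangs plumb from stand or rack it is 27 mm above the bench. Stirrup and dowel weigh 0.1 kg; centre of mass of all that swings about 147 mm from the bar's axis.
- stand: Steel spray stand, fixed. Origin on the bench under the bar's middle, x along the bar, z up. Uprights at x = -130 and 130 mm with yellow forks: slot 22 mm wide, floor 324 mm, tips 358 mm high; the bar is clear with its centre above 366 mm. A yellow prop rod (12 mm thick, along x, at y 63, z 49 mm) holds the dowel; the dowel slips off once the bar is up about 20 mm, still in the forks.
- rack: Wooden drying rack, fixed. Two level rails along its y at x = -130 and 130 mm, 24 mm wide, 420 mm long, top 324 mm high; the bodies hang between them. Origin on the bench under its middle, +y towards the spray stand. Places at y = 130 (free), 0 and -130 mm (taken); come in from the +y end. Each place has a pair of round-topped pegs on each rail, 28 mm clear between them, tips 352 mm high.
- free_place (a point): The rack's free place: where the bar's centre lies when seated on the rails midway between the pegs, 332 mm above the bench, the bar along x. Axes as the rack's. The bar is clear of the pegs with its centre above 360 mm.
- uke_b: The wet ukulele body next to the free place, same size, hanging the same way on its own hanger at the rack's middle place, 130 mm from the free place (80 mm clear between the two when both hang plumb). Origin on its bar's axis.
- spray_bottle: Bystander: glass spray bottle with white head, 90 mm across, 190 mm tall, loose. Origin at the centre of its underside.
- sanding_block: Bystander: cork sanding block lying on the bench between stand and rack, 110 x 60 x 35 mm, loose. Origin at the centre of its underside.

How it is judged:
By the outcome, as a careful person would: the job done as asked, in the order asked, and still so for the second after the job is handed in, with the robot touching nothing.
It also fails if it takes over 54 s, if anything falls off the work surface, if the arm or the gripper's body presses on something with over 40 N, if the wrist force passes 120 N, or if a joint passes its speed limit or range.

## Robot

A 7-joint arm with a two-finger parallel gripper is mounted at the origin on the work surface. World frame = base frame: x ahead of the robot, y to its left, z up, the work surface at z = 0. Lengths are in m, angles in rad, forces in N, time in s.
With the tool pointing down it reaches from about 0.425 to 0.975 m from the base axis. Payload 16.7 kg.
Tool frame: the origin (TCP) lies on the mounting face of the last link; the fingertips stand 173 mm ahead of it and the grasp point (between the pads) lies 155 mm ahead of it; z points along the fingers, y is the line along which they close (so a half turn about z gives the same grasp; the last joint's range is limited). The gripper opens to 85 mm and grips with 20 to 120 N. Pads are 22 mm wide; open, the fingers measure 114 mm over their backs; the gripper's body (76 mm by 85 mm) begins 54 mm behind the grasp point. The pads swing forward as they close: fully open they stand 13 mm farther back than shut.
Start: joints at [-1.478, 0.426, 0.074, 1.606, -0.034, 1.111, -0.067], TCP at [0.162, 0.655, 0.405] pointing down, gripper open.
Joint ranges: [-2.85, 2.85], [-0.5, 2.14], [-1.23, 1.37], [0.21, 2.46], [-1.02, 4.16], [0.16, 2.05], [-2.73, 2.73]. Speed limits (rad/s): [1.89, 1.89, 2.39, 2.39, 3.01, 3.01, 3.01].

## Interface

Orientations are given as a 3x3 rotation matrix whose columns are the frame's x, y, z axes.
In Python, from cell import env, read_camera, camera_model, spotter gives the robot as it stands.
- The arm moves only by the tool arm_command, never from a script. Its argument "deltas" is a list of rows, each a list of 6 numbers: the shift along the tool's x, y, z in cm, then the turn, a rotation vector about the tool's x, y, z in rad. In form: [[dx, dy, dz, wx, wy, wz], ...]. A call has 1 to 8 rows; each row is the pose to reach, as a shift and turn from the pose commanded when the call began, along the tool's axes at that moment; what a row does not reach only later rows make up. A row lasts 1/8 s, in which the tool goes at most 62.5 mm and 10.7 degrees, less where a joint would pass 70% of its speed; a pose out of reach is approached as far as the arm can. A call with a gripper value outside its range is refused whole. "claw" is the opening, from 0 (shut) to 1 (fully open), set as the call begins (left out, the last holds). The fingers move at their own pace and stop on an object; the grip force is fixed at half the most. Time passes only in rows, so rows that repeat a pose let the fingers close. It gives the time, the measured TCP pose, the force, the opening and the grip force at its end, in the units of the state.
- env.read_state(): the state, without advancing time (a new reading comes with each control period).
- read_camera(name): name is "scene" or "top" or "wrist"; returns the picture (384x512x3 uint8, blue, green, red); there is no depth.
- camera_model(name): a dict with "fx", "fy", "cx", "cy" (pixels), "D" ([k1, k2, p1, p2, k3] as OpenCV has them; the pictures are not rectified), "xyz" and "attitude" of the camera in the world. Camera axes: x right, y down, z forward; pixel columns grow to the right and rows downward; lengths in m; the calibration is good to about 2 mm. A picture is of the moment at which its call begins: read the wrist's pose just before it. camera_model takes no time and is no camera call; for the wrist camera it gives the pose at the moment of the call.
- env.finish_job(): hands the job in; it is judged then, once.
Trained networks look in the newest picture that a camera, given by its name, has taken for a name from the list of things; names that differ only in an ending like _2 or _b are one class to them, and where a whole thing is asked for, a point or a joint stands for the part that bears it (a point fixed in the world has none). Each returns a list of dicts, best first, with "conf" (0 to 1); they miss things now and then, are a little off and sometimes report something else, mostly with a low value. They report only what shows in the picture. A call takes as long as a camera call.
- spotter.search_frame(camera, label): "extent" ([centre column, centre row, width, height] in pixels, round what is visible of it).
The state is a dict: "clock": time; "q": joint angles; "joint_vel": joint speeds; "joint_torque": joint torques, N m; "ee_pos": TCP position; "tool_rot": TCP orientation; "ft_force": force on the tool from outside, world axes, zero at the start; "ft_torque": the same for the moment, N m; "gripper_width": finger opening in m; "gripper_force": force on a finger pad.
Only numpy, scipy, OpenCV 4.12 (cv2) and the standard library are available. Lean on these libraries where they do the work, as an engineer would, in place of code of your own. Each camera call takes 0.05 s, during which the arm holds its last target. There are 200 camera calls.

## Working session

There is one attempt and no reset: what is moved stays moved. The work goes in short steps, Python scripts to look and compute and a tool call to move; the robot and the scene stay as the last step left them, time stands still between calls to the robot, and variables do not carry over. Pictures are saved under pics/ and viewed, at most 10 in all, crops included, and the job is handed in when it is done.

Besides the shell and the picture viewer there is one more tool, called after "Call:" as name(argument=value, ...) on one line, values as JSON. arm_command: Moves the arm, as the interface text tells. Its arguments: {"type":"object","properties":{"deltas":{"type":"array"},"claw":{"type":"number"}},"required":["deltas"]}

```bash
ls; mkdir -p pics; python3 - <<'E'
from cell import env, read_camera, camera_model, spotter
import cv2,numpy as np
np.set_printoptions(precision=4,suppress=True)
s=env.read_state(); print(s['clock'],s['ee_pos'],s['tool_rot'],s['gripper_width'],s['ft_force'])
a=read_camera('scene');b=read_camera('top')
cv2.imwrite('pics/s0.png',a);cv2.imwrite('pics/t0.png',b)
for c in('scene','top'):
  m=camera_model(c);print(c,m)
  for l in('hanger','uke','stand','rack','spray_bottle','sanding_block'):
    print(l,[(round(d['conf'],2),np.round(d['extent'],1)) for d in spotter.search_frame(c,l)][:3])
print(env.read_state()['clock'])
E
```

```text
pics
0.0 [0.1622 0.655  0.404 ] [[-0.9707  0.2404 -0.0002]
 [ 0.2404  0.9707 -0.0013]
 [-0.0001 -0.0013 -1.    ]] 0.08536423010956745 [0.0756 0.0997 0.602 ]
scene {'fx': 498.097596782701, 'fy': 498.097596782701, 'cx': 264.21079579153906, 'cy': 184.65179466204702, 'D': array([0.0515, 0.    , 0.    , 0.    , 0.    ]), 'xyz': array([1.3038, 0.1965, 1.3357]), 'attitude': array([[-0.2632,  0.8107, -0.523 ],
       [ 0.9647,  0.2179, -0.1478],
       [-0.0058, -0.5434, -0.8394]])}
hanger [(0.82, array([358.4, 177.8,  52.8, 116.8]))]
uke [(0.94, array([367.8, 204. ,  34.8,  69.4])), (0.72, array([192.4, 139.9,  35.5,  84.9]))]
stand [(0.78, array([343.8, 201. , 121.7, 173.6])), (0.68, array([367.8, 189.2,  33.2,  89.3])), (0.45, array([274.8, 205.6,  20.2,  33.1]))]
rack [(0.73, array([188.5, 150.2, 192.4, 182.5]))]
spray_bottle [(0.27, array([187.9, 150.7, 187.4, 180.1]))]
sanding_block [(0.8, array([275. , 207.1,  22.4,  36.1])), (0.41, array([367.1, 190.9,  31.4,  90.4]))]
top {'fx': 454.2933351430152, 'fy': 454.2933351430152, 'cx': 254.79813117651906, 'cy': 189.1611772794856, 'D': array([-0.0764,  0.    ,  0.    ,  0.    ,  0.    ]), 'xyz': array([ 0.4428, -0.0026,  1.3222]), 'attitude': array([[-0.0075, -0.9885,  0.1511],
       [-1.    ,  0.0071, -0.0028],
       [ 0.0017, -0.1511, -0.9885]])}
hanger [(0.7, array([148. , 208.1,  30.4, 135.1]))]
uke [(0.92, array([351. , 234.3,  40.3,  53.8])), (0.84, array([146.7, 213.7,  25.7,  56.3]))]
stand [(0.66, array([176.5, 212.3, 111.8, 135. ]))]
rack [(0.56, array([354.2, 230.3, 206.5, 146.2]))]
spray_bottle [(0.76, array([238.5, 159.1,  26.2,  32.8]))]
sanding_block [(0.89, array([248.7, 221.9,  29.3,  42.1])), (0.53, array([350. , 232.9,  40.3,  56.4])), (0.5, array([146.4, 212.7,  36. ,  58.6]))]
0.7
```

```bash
python3 - <<'E'
import cv2
for n,box in(('s0',(60,60,400,250)),('t0',(80,110,420,230))):
  a=cv2.imread(f'pics/{n}.png');x,y,w,h=box[0],box[1],box[2],box[3]
  c=a[y:y+h,x:x+w][:, :400]; cv2.imwrite(f'pics/{n}c.png',cv2.resize(c,None,fx=2,fy=2,interpolation=cv2.INTER_CUBIC))
E
```

```text
(no output)
```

View pics/s0c.png

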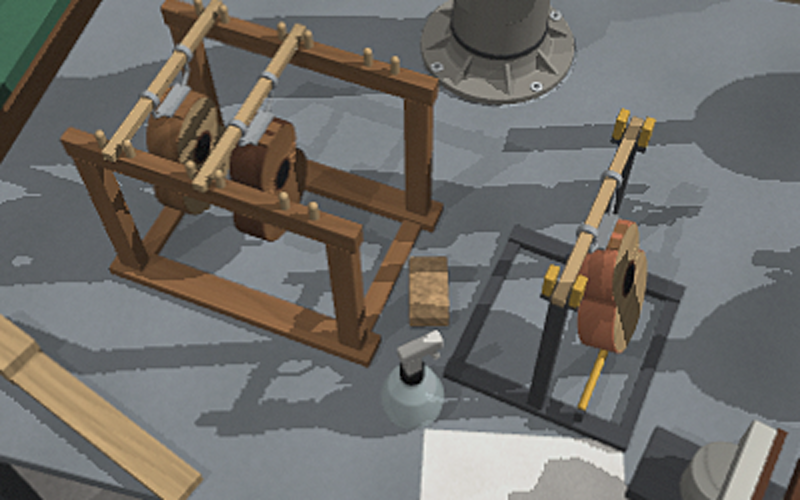

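View pics/t0c.png

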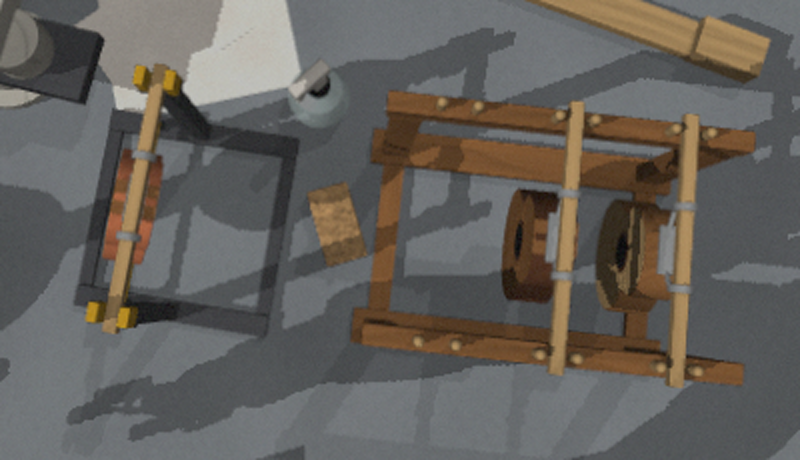

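The scene shot shows the rack at left with two bodies (free pegs nearest the stand, crop (368,52), (395,65), (284,200), (313,210)). The stand is at right, its body leaning away from the rack. The top view shows the bar running from crop (160,67) to (111,331), the free pegs at (442,103), (479,106), (418,341) and (456,345), and the block and bottle between stand and rack.

```bash
cat > h.py <<'E'
from cell import env, read_camera, camera_model, spotter
import cv2,numpy as np
from scipy.optimize import least_squares
np.set_printoptions(precision=4,suppress=True)
def proj(m,P):
    R=np.array(m['attitude']); K=np.array([[m['fx'],0,m['cx']],[0,m['fy'],m['cy']],[0,0,1]])
    return cv2.projectPoints(np.atleast_2d(P).astype(float),cv2.Rodrigues(R.T)[0],-R.T@m['xyz'],K,np.array(m['D']))[0][:,0]
def ray(m,px,z):
    K=np.array([[m['fx'],0,m['cx']],[0,m['fy'],m['cy']],[0,0,1]])
    u=cv2.undistortPoints(np.array(px,float).reshape(-1,1,2),K,np.array(m['D']))[:,0]
    d=np.c_[u,np.ones(len(u))]@np.array(m['attitude']).T
    return m['xyz']+d*((z-m['xyz'][2])/d[:,2])[:,None]
def W(p,P):
    c,s=np.cos(p[2]),np.sin(p[2]);P=np.atleast_2d(P)
    return np.c_[p[0]+c*P[:,0]-s*P[:,1],p[1]+s*P[:,0]+c*P[:,1],P[:,2]]
def fit(obs,p0):
    f=lambda p:np.concatenate([(proj(m,W(p,P))-px).ravel() for m,P,px in obs])
    r=least_squares(f,p0,loss='soft_l1');return r.x,f(r.x).reshape(-1,2)
E
python3 - <<'E'
from h import *
T=camera_model('top');S=camera_model('scene')
ft=lambda l:np.array(l,float)/2+[80,110]-.25
fs=lambda l:np.array(l,float)/2+[60,60]-.25
st=[(T,np.array([[.15,0,.34],[-.15,0,.34],[.13,0,.358],[-.13,0,.358]]),ft([(160,67),(111,331),(157,77),(111,313)])),
    (S,np.array([[.15,0,.34],[-.15,0,.34]]),fs([(566,304),(637,118)]))]
p,r=fit(st,[.45,.25,-.18]);print('stand',p,np.degrees(p[2]));print(r.T)
z=.350;pg=lambda x,y,s:[x,y+s*.018,z]
rk=[(T,np.array([pg(.13,.13,1),pg(.13,.13,-1),pg(-.13,.13,1),pg(-.13,.13,-1),pg(.13,0,1),pg(.13,0,-1),pg(-.13,0,1),pg(-.13,0,-1),pg(.13,-.13,1),pg(.13,-.13,-1),pg(-.13,-.13,1),pg(-.13,-.13,-1)]),
 ft([(442,103),(479,106),(418,341),(456,345),(559,115),(595,120),(540,354),(576,359),(676,128),(711,133),(660,366),(696,371)])),
 (S,np.array([pg(-.13,.13,-1),pg(-.13,.13,1),pg(.13,.13,-1),pg(.13,.13,1),pg(.13,0,1)]),fs([(368,51),(395,63),(284,198),(313,208),(218,176)]))]
p,r=fit(rk,[.45,-.25,-.1]);print('rack',p,np.degrees(p[2]));print(r.T)
print('free',W(p,[0,.13,.332]))
print('bottle',ray(T,[[238.5,159]],.1),'block',ray(T,[[248.7,221.9]],.03))
E
```

```text
stand [ 0.5558  0.2291 -0.1528] -8.754769238412013
[[-0.1252  0.045  -1.9351 -0.4914 -3.3493 -0.2206]
 [-2.6078  0.3609 -0.9238  0.1809 -2.3384 -0.9703]]
rack [ 0.5079 -0.2391 -0.1226] -7.0239111829364935
[[ 0.7665 -1.4008  0.3944 -1.6455  1.1349 -0.6453  0.5249 -0.6341  0.9223
  -0.6042  1.0298 -0.3989  1.2086 -0.0087  0.8638 -0.2992 -0.269 ]
 [-1.1622 -0.7888 -0.1671 -0.2319 -0.3768 -0.991   0.2174 -0.4308 -0.0657
  -0.6821  0.7766  0.0264 -0.556  -2.8768 -1.8973 -2.3914 -2.4317]]
free [[ 0.5238 -0.1101  0.332 ]]
bottle [[0.7139 0.0381 0.1   ]] block [[0.5462 0.0118 0.03  ]]
```

Call:
arm_command(deltas=[[-1.5, -1, -5.4, 0, 0, 0], [-4, -2.6, -10.8, 0, 0, 0], [-7, -4.6, -15.8, 0, 0, 0], [-11, -7.2, -19.5, 0, 0, 0], [-16, -10.6, -20, 0, 0, 0], [-21, -13.9, -20, 0, 0, -0.03], [-26, -17.2, -20, 0, 0, -0.06], [-31, -20.5, -20, 0, 0, -0.09]])

```text
clock: 1.7
ee_pos: [0.4149, 0.3798, 0.605]
tool_rot: [[-0.989, 0.151, 0.0], [0.151, 0.989, 0.001], [-0.0, 0.001, -1.0]]
ft_force: [0.6, 0.5, 0.2]
gripper_width: 0.0852
gripper_force: 0.0
```

```bash
python3 - <<'E'
from h import *
s=env.read_state();print(s['clock'],s['ee_pos'],s['tool_rot'])
R=s['tool_rot'];print(R.T@(np.array([.556,.229,.605])-s['ee_pos'])*100)
E
```

```text
1.7 [0.4149 0.3798 0.605 ] [[-0.9885  0.1512  0.0003]
 [ 0.1512  0.9885  0.0006]
 [-0.0002  0.0007 -1.    ]]
[-16.2257 -12.7759  -0.003 ]
```

Call:
arm_command(deltas=[[-4.6, -3.7, 0, 0, 0, 0], [-9.2, -7.4, 0, 0, 0, 0], [-13, -10.3, 0, 0, 0, 0], [-15.5, -12.3, 0, 0, 0, 0], [-16.2, -12.8, 0, 0, 0, 0]])

```text
clock: 2.33
ee_pos: [0.5556, 0.2285, 0.6048]
tool_rot: [[-0.988, 0.155, 0.0], [0.155, 0.988, -0.0], [-0.0, -0.0, -1.0]]
ft_force: [-0.3, 0.3, -0.8]
gripper_width: 0.0855
gripper_force: 0.0
```

```bash
python3 - <<'E'
from h import *
m=camera_model('wrist');a=read_camera('wrist');cv2.imwrite('pics/w1.png',a)
print(m);print(env.read_state()['ee_pos'])
print([(d['conf'],d['extent']) for d in spotter.search_frame('wrist','hanger')])
E
```

```text
{'fx': 300.20599772125263, 'fy': 300.20599772125263, 'cx': 254.9570140065738, 'cy': 188.71656105257205, 'D': array([-0.006,  0.   ,  0.   ,  0.   ,  0.   ]), 'xyz': array([0.4746, 0.2407, 0.5738]), 'attitude': array([[ 0.1567,  0.9361,  0.315 ],
       [ 0.9876, -0.1485, -0.05  ],
       [-0.0001,  0.319 , -0.9478]])}
[0.5555 0.2289 0.6047]
[(0.59, [275.8, 166.9, 74.7, 333.9])]
```

View pics/w1.png

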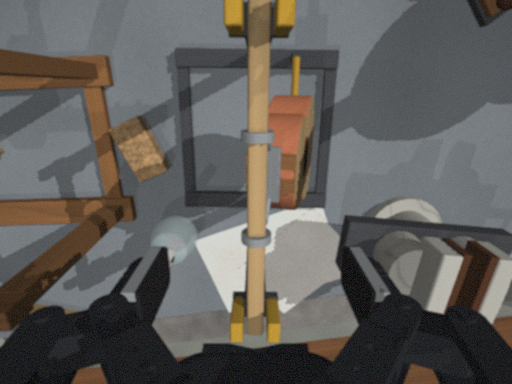

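The wrist view shows the bar running down columns ~259 to 256. The stirrup eyes are at (257,137) and (256,238), the forks at (259,17) and (256,315), and the open fingers straddle the bar.

```bash
python3 - <<'E'
from h import *
m=camera_model('wrist')
a=cv2.imread('pics/w1.png');hsv=cv2.cvtColor(a,cv2.COLOR_BGR2HSV)
rows=[60,80,100,160,185,205,260,275];px=[]
for r in rows:
  g=cv2.Sobel(cv2.cvtColor(a,cv2.COLOR_BGR2HSV)[:,:,1].astype(np.float32),cv2.CV_32F,1,0,ksize=3)[r,238:280]
  e=238+np.array([g.argmax(),g.argmin()]);print(r,e,end=' ');
  row=hsv[r,238:280,1]>70;print(''.join('#' if v else '.' for v in row))
  px.append([e.mean(),r])
E
```

```text
60 [247 270] ..........######################..........
80 [248 268] ..........#####################...........
100 [271 268] ..........####################....########
160 [245 267] ........#####################.............
185 [246 266] .........###################..............
205 [271 266] .........###################.....#########
260 [247 264] ..........#################...............
275 [246 264] .........#################................
```

```bash
python3 - <<'E'
from h import *
m=camera_model('wrist')
P=ray(m,[[258.5,60],[258,80],[257.5,100],[256,185],[256,205],[256,260],[255.2,275]],.34)
k=np.polyfit(P[:,0],P[:,1],1);print(P[:,:2],k,np.degrees(np.arctan(k[0])))
E_=ray(m,[[257,137],[256,238]],.343);print(E_,np.linalg.norm(E_[0]-E_[1]));c=E_.mean(0)
y=np.polyval(k,.555);print(y,c)
s=env.read_state();R=s['tool_rot'];ya=np.arctan(k[0])
print('tool yaw',np.degrees(np.arctan2(-R[0,1],R[1,1])),s['clock'])
for cx in(c[0],.5558):
  t=np.array([cx,np.polyval(k,cx),.332+.155]);print(R.T@(t-s['ee_pos'])*100)
E
```

```text
[[0.4554 0.2477]
 [0.4687 0.2453]
 [0.4825 0.2428]
 [0.5483 0.2314]
 [0.5657 0.2287]
 [0.6178 0.2206]
 [0.6332 0.2175]] [-0.1679  0.3239] -9.53376984552088
[[0.5093 0.2382 0.343 ]
 [0.5946 0.2242 0.343 ]] 0.08644299943984801
0.23069214044297154 [0.5519 0.2312 0.343 ]
tool yaw -8.816259602270152 2.425
[ 0.2947  0.0616 11.7629]
[-0.0969  0.0567 11.7629]
```

Call:
arm_command(deltas=[[0.1, 0.05, 4.5, 0, 0, 0.012], [0.2, 0.06, 8.8, 0, 0, 0.012], [0.2, 0.06, 11.2, 0, 0, 0.012], [0.2, 0.06, 11.75, 0, 0, 0.012], [0.2, 0.06, 11.75, 0, 0, 0.012]])

```text
clock: 3.05
ee_pos: [0.5524, 0.2322, 0.4879]
tool_rot: [[-0.987, 0.163, 0.0], [0.163, 0.987, 0.0], [-0.0, 0.0, -1.0]]
ft_force: [-0.5, -0.4, -0.0]
gripper_width: 0.0854
gripper_force: 0.0
```

Call:
arm_command(claw=0.1, deltas=[[0, 0, 0, 0, 0, 0], [0, 0, 0, 0, 0, 0], [0, 0, 0, 0, 0, 0], [0, 0, 0, 0, 0, 0]])

```text
clock: 3.55
ee_pos: [0.5527, 0.2313, 0.4876]
tool_rot: [[-0.986, 0.164, 0.0], [0.164, 0.986, 0.0], [-0.0, 0.0, -1.0]]
ft_force: [-2.4, 0.4, 0.3]
gripper_width: 0.0145
gripper_force: 58.5
```

Call:
arm_command(deltas=[[0, 0, -0.8, 0, 0, 0], [0, 0, -2, 0, 0, 0], [0, 0, -4, 0, 0, 0], [0, 0, -6.5, 0, 0, 0], [0, 0, -8.5, 0, 0, 0], [0, 0, -9.5, 0, 0, 0], [0, 0, -10, 0, 0, 0]])

```text
clock: 4.42
ee_pos: [0.5526, 0.2313, 0.5875]
tool_rot: [[-0.986, 0.164, -0.0], [0.164, 0.986, -0.0], [0.0, -0.0, -1.0]]
ft_force: [0.7, 0.2, -7.9]
gripper_width: 0.0151
gripper_force: 59.0
```

```bash
cat > sw.py <<'E'
from h import *
import sys
def sample(n,cam='top'):
    D=[]
    for i in range(n):
        s=env.read_state();y=np.array(s['tool_rot'])[:,1]
        D.append([s['clock'],np.dot(s['ft_force'],y),s['ft_force'][2],np.array(s['tool_rot'])[:,0]@s['ft_torque']]);
        if i<n-1: read_camera(cam)
    return np.array(D)
w0=np.sqrt(9.81/.18)
def phase(D,col=1,w=w0):
    t=D[:,0]-D[-1,0];A=np.c_[np.cos(w*t),np.sin(w*t),np.ones(len(t))]
    c,*_=np.linalg.lstsq(A,D[:,col],rcond=None);return c,np.std(D[:,col]-A@c)
E
python3 - <<'E'
from sw import *
D=sample(20);print(D)
np.save('D0.npy',D)
for c in(1,2,3):print(phase(D,c))
s=env.read_state();print(s['ee_pos'],s['gripper_width'])
E
```

```text
[[ 4.425   0.2724 -7.9462  0.0014]
 [ 4.475   0.7583 -6.3103 -0.1277]
 [ 4.525   0.2622 -6.0746 -0.1819]
 [ 4.575   1.2695 -7.46   -0.2507]
 [ 4.625   1.7342 -6.289  -0.236 ]
 [ 4.675   1.8382 -6.3158 -0.2391]
 [ 4.725   0.5608 -6.7964 -0.2235]
 [ 4.775   0.6977 -6.8122 -0.1243]
 [ 4.825   0.5742 -7.2685 -0.0213]
 [ 4.875   0.323  -7.7062  0.0271]
 [ 4.925  -0.9484 -8.0593  0.2381]
 [ 4.975   0.0471 -6.7645  0.208 ]
 [ 5.025  -1.2823 -5.4903  0.2592]
 [ 5.075  -1.8638 -6.9999  0.2395]
 [ 5.125  -0.8646 -6.4156  0.2745]
 [ 5.175  -0.7935 -7.5161  0.1987]
 [ 5.225   0.2738 -7.0338  0.1076]
 [ 5.275   0.4993 -6.8155  0.0246]
 [ 5.325  -0.2747 -8.0404 -0.1491]
 [ 5.375  -0.0071 -6.7455 -0.1698]]
(array([0.6989, 0.9382, 0.1086]), np.float64(0.5034813269356708))
(array([ 0.0567,  0.0465, -6.9482]), np.float64(0.6779533037561105))
(array([-0.1913, -0.1943,  0.0083]), np.float64(0.028881647639118227))
[0.5526 0.2315 0.5872] 0.015262310156741473
```

```bash
cat >> sw.py <<'E'
L=.18;dt=.125
def resp(N,tau=0):   # end state (th, thdot/w) after N rows per row displacement
    # v_k const in row k; dv at row starts; th impulse: thdot -= dv/L
    G=np.zeros((2,N))
    for k in range(N+1):
        ph=w0*((N-k)*dt-tau); g=-np.array([np.sin(ph),np.cos(ph)])/L/w0
        if k<N: G[:,k]+=g/dt
        if k>0: G[:,k-1]-=g/dt
    return G
def plan(c,D,N,tau=0,extra=0.):
    # c=(cos,sin) coeffs of theta at t0; returns displacements
    T=N*dt; R=np.array([[np.cos(w0*T),np.sin(w0*T)],[-np.sin(w0*T),np.cos(w0*T)]])
    G=np.vstack([resp(N,tau),np.ones(N)]); b=np.r_[-R@np.array(c),D]
    A=np.diff(np.eye(N+2),axis=1)[1:-1] if 0 else None
    M=np.zeros((N+1,N))
    for k in range(N): M[k,k]+=1;M[k+1,k]-=1
    H=M.T@M
    K=np.block([[H,G.T],[G,np.zeros((3,3))]])
    d=np.linalg.solve(K,np.r_[np.zeros(N),b])[:N]
    pos=np.round(np.cumsum(d)*1000)/1000
    dd=np.diff(np.r_[0,pos]); res=R@np.array(c)+resp(N,tau)@dd
    return pos,dd,res
E
python3 - <<'E'
from sw import *
for N in(12,16):
  for tau in(0,.03,):
    p,d,r=plan([.16,.163],-.241,N,tau);print(N,tau,p*100,np.abs(d).max(),r)
E
```

```text
12 0 [ -0.2  -1.   -2.7  -5.6  -9.2 -12.8 -15.8 -17.9 -19.6 -21.2 -22.9 -24.1] 0.036000000000000004 [-0.0022 -0.0065]
12 0.03 [ -0.3  -1.2  -3.   -5.9  -9.4 -12.8 -15.5 -17.6 -19.3 -21.1 -22.9 -24.1] 0.035 [ 0.0019 -0.0023]
16 0 [ -0.1  -0.8  -2.1  -4.2  -6.6  -8.9 -10.8 -12.5 -14.4 -16.6 -19.  -21.2
 -22.9 -23.8 -24.  -24.1] 0.024 [ 0.0049 -0.0035]
16 0.03 [ -0.2  -1.   -2.5  -4.7  -7.1  -9.3 -11.2 -12.9 -14.8 -17.  -19.5 -21.6
 -23.1 -23.8 -24.  -24.1] 0.024999999999999994 [-0.0007 -0.0039]
```

Call:
arm_command(deltas=[[0, -0.3, 0, 0, 0, 0], [-0.1, -1.2, 0, 0, 0, -0.005], [-0.3, -3.0, 0, 0, 0, -0.01], [-0.6, -5.9, 0, 0, 0, -0.018], [-0.9, -9.4, 0, 0, 0, -0.026], [-1.2, -12.8, 0, 0, 0, -0.034], [-1.5, -15.5, 0, 0, 0, -0.04], [-1.7, -17.6, 0, 0, 0, -0.044]])

```text
clock: 6.38
ee_pos: [0.54, 0.052, 0.5875]
tool_rot: [[-0.992, 0.122, 0.0], [0.122, 0.992, 0.0], [-0.0, 0.0, -1.0]]
ft_force: [-0.3, 0.7, -6.7]
gripper_width: 0.0152
gripper_force: 59.0
```

Call:
arm_command(deltas=[[-0.1, -1.7, 0, 0, 0, 0], [-0.2, -3.5, 0, 0, 0, 0], [-0.3, -5.3, 0, 0, 0, 0], [-0.3, -6.5, 0, 0, 0, 0]])

```text
clock: 6.88
ee_pos: [0.5356, -0.0112, 0.5872]
tool_rot: [[-0.993, 0.121, -0.0], [0.121, 0.993, -0.0], [0.0, -0.0, -1.0]]
ft_force: [0.8, 0.5, -7.3]
gripper_width: 0.0151
gripper_force: 59.0
```

```bash
python3 - <<'E'
from sw import *
D=sample(18);np.save('D1.npy',D)
print(D[:,3])
for c in(1,3):print(phase(D,c))
s=env.read_state();print(s['clock'],s['ee_pos'],s['tool_rot'][:,1])
E
```

```text
[ 0.0304  0.2166  0.0242  0.0502 -0.0388  0.0152  0.0309  0.0354 -0.0345
 -0.0293 -0.0809 -0.0404 -0.0383 -0.0499 -0.0936 -0.0104  0.0521  0.0189]
(array([ 0.0348, -0.3012,  0.1543]), np.float64(0.5210749966096317))
(array([0.0414, 0.0462, 0.001 ]), np.float64(0.05079210611329417))
7.725 [ 0.5357 -0.0099  0.5872] [ 0.1205  0.9927 -0.0001]
```

```bash
python3 - <<'E'
from sw import *
m=camera_model('wrist');a=read_camera('wrist');cv2.imwrite('pics/w2.png',a);import pickle;pickle.dump(m,open('w2.pkl','wb'))
D=np.vstack([np.load('D1.npy')[3:],sample(1)]);
c,sd=phase(D,3);print(c,sd,D[-1,0])
np.save('D1.npy',D)
E
```

```text
[ 0.0399  0.0282 -0.0066] 0.032289978104621565 7.775
```

View pics/w2.png

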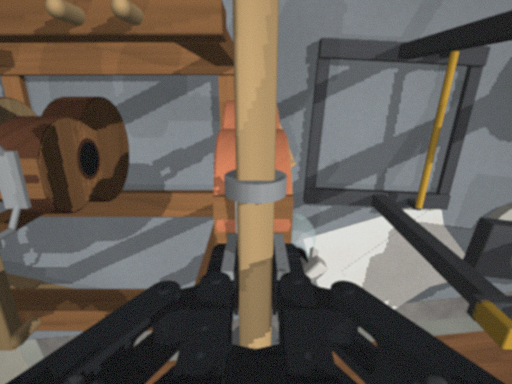

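The wrist view shows the near-rail free pegs at (66,10) and (127,10), the neighbour body at left, and the body hanging clear under the bar. The gripper hides the far rail, so I'll check alignment with the top and scene cameras from the hover.

```bash
python3 - <<'E'
from sw import *
for N in(12,14):
    p,d,r=plan([-.033,-.0235],-.101,N,.03);print(N,p*100,np.abs(d).max(),r)
E
```

```text
12 [ -0.4  -0.9  -1.5  -2.4  -3.5  -4.9  -6.5  -7.8  -8.8  -9.5  -9.9 -10.1] 0.016 [ 0.0024 -0.0027]
14 [ -0.4  -0.9  -1.4  -2.   -2.8  -3.9  -5.1  -6.3  -7.4  -8.2  -8.8  -9.3
  -9.8 -10.1] 0.012000000000000004 [ 0.0028 -0.0073]
```

Call:
arm_command(deltas=[[0, -0.4, 0.2, 0, 0, 0], [0, -0.9, 0.6, 0, 0, 0], [0, -1.5, 1.1, 0, 0, 0], [0, -2.4, 1.7, 0, 0, 0], [0, -3.5, 2.3, 0, 0, 0], [0, -4.9, 2.9, 0, 0, 0], [0, -6.5, 3.5, 0, 0, 0], [0, -7.8, 4.0, 0, 0, 0]])

```text
clock: 8.78
ee_pos: [0.526, -0.0888, 0.5469]
tool_rot: [[-0.993, 0.121, -0.0], [0.121, 0.993, -0.0], [0.0, -0.0, -1.0]]
ft_force: [-0.0, 0.4, -6.9]
gripper_width: 0.015
gripper_force: 59.0
```

Call:
arm_command(deltas=[[0, -1.0, 0.4, 0, 0, 0], [0, -1.7, 0.7, 0, 0, 0], [0, -2.1, 0.9, 0, 0, 0], [0, -2.3, 1.0, 0, 0, 0]])

```text
clock: 9.28
ee_pos: [0.5236, -0.1102, 0.5371]
tool_rot: [[-0.993, 0.12, -0.0], [0.12, 0.993, -0.0], [0.0, -0.0, -1.0]]
ft_force: [0.5, 0.5, -6.5]
gripper_width: 0.0148
gripper_force: 59.0
```

```bash
python3 - <<'E'
from sw import *
import pickle
D=[];
s=env.read_state()
m=camera_model('wrist');pickle.dump(m,open('w3.pkl','wb'))
a=read_camera('wrist');cv2.imwrite('pics/w3.png',a)
cv2.imwrite('pics/t3.png',read_camera('top'));cv2.imwrite('pics/s3.png',read_camera('scene'))
D=sample(20);np.save('D2.npy',D);print(D[:,3],phase(D,3),phase(D,1))
s=env.read_state();print(s['clock'],s['ee_pos'],s['tool_rot'][:,1])
t=cv2.imread('pics/t3.png')[140:310,230:390];cv2.imwrite('pics/t3c.png',cv2.resize(t,None,fx=3.5,fy=3.5,interpolation=cv2.INTER_CUBIC))
E
```

```text
[-0.0376 -0.0171  0.0278 -0.03   -0.0072  0.0019  0.0069  0.0317  0.0285
  0.0184 -0.0478 -0.0256  0.0239 -0.0554 -0.0006  0.0108 -0.0687  0.0128
 -0.0044 -0.0103] (array([-0.0008,  0.0167, -0.0061]), np.float64(0.026250264125921335)) (array([ 0.0272,  0.1846, -0.0224]), np.float64(0.29641773330609866))
10.375 [ 0.5235 -0.1102  0.5372] [ 0.1206  0.9927 -0.    ]
```

View pics/t3c.png

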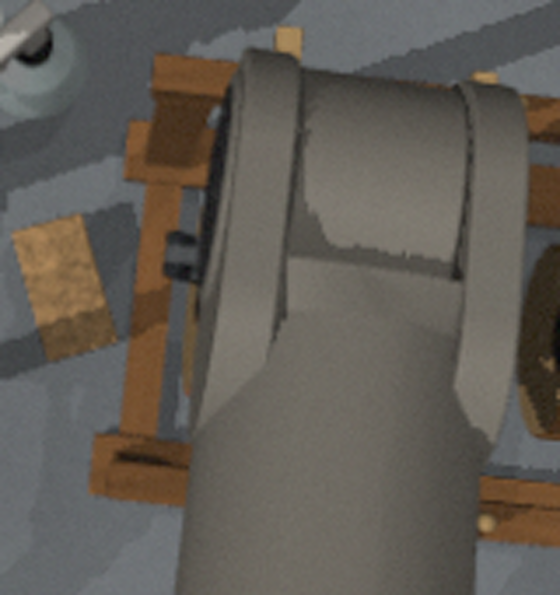

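View pics/w3.png

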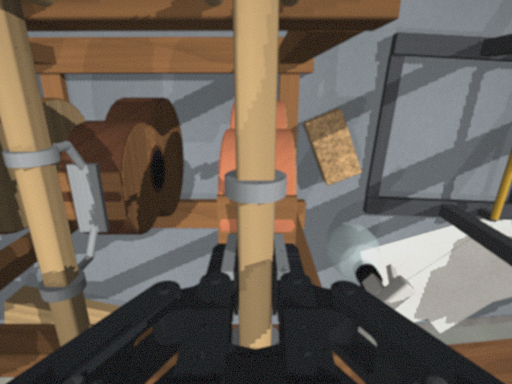

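The arm hides the free place in the top view. The wrist view shows the bar in line, the body hanging plumb and the neighbour well clear, but no free pegs. I'll check the scene camera.

```bash
python3 - <<'E'
from h import *
a=cv2.imread('pics/s3.png')[70:185,150:300];a=cv2.resize(a,None,fx=5,fy=5,interpolation=cv2.INTER_CUBIC);cv2.imwrite('pics/s3c.png',a)
E
```

```text
(no output)
```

View pics/s3c.png

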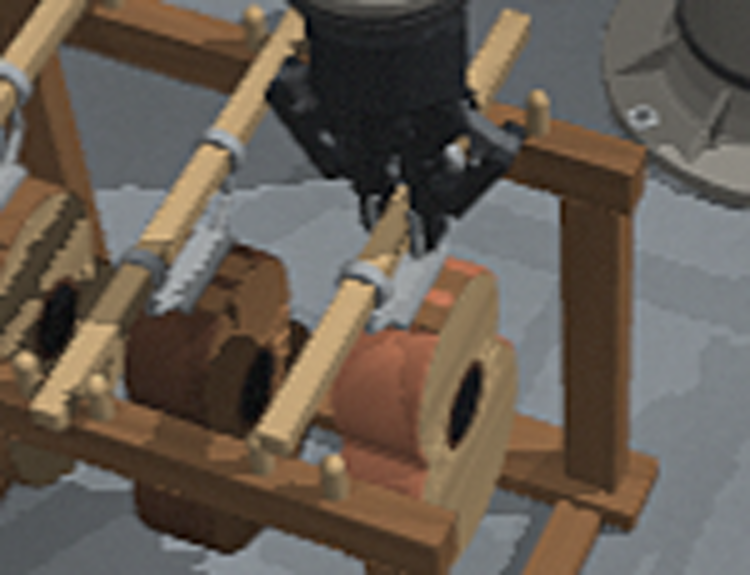

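The scene shot shows our bar's front end hovering at crop (272,435), above the free place. The front pegs are at (262,443), partly hidden, and (334,457). The back-right peg is at (538,92), the back bar end at (515,12), and the body hangs plumb.

```bash
python3 - <<'E'
from sw import *
S=camera_model('scene')
cr=lambda p:(p-np.array([150,70])+.4)*5
ya=np.arctan2(-.1206,.9927);b=[.5235,-.1102,ya]
print('bar ends top corners',cr(proj(S,W(b,[[.15,-.008,.3896],[.15,.008,.3896],[-.15,-.008,.3896],[-.15,.008,.3896],[.15,-.008,.3736],[.15,.008,.3736]]))).round(0).tolist())
r=[.5079,-.2391,-.1226]
for s in(.018,.0205):
  print('pegs',s,cr(proj(S,W(r,[[.13,.13-s,.352],[.13,.13+s,.352],[.13,-s,.352],[.13,s,.352],[-.13,.13+s,.352],[-.13,s,.352]]))).round(0).tolist())
# w2 near pegs
import pickle
m=pickle.load(open('w2.pkl','rb'))
print('w2 pred',proj(m,W(r,[[-.13,.13-.02,.352],[-.13,.13+.02,.352],[-.13,.13-.02,.324],[-.13,.13+.02,.324]])).round(1).tolist())
c=cv2.imread('pics/w2.png')[:40,30:160];cv2.imwrite('pics/w2c.png',cv2.resize(c,None,fx=6,fy=6,interpolation=cv2.INTER_CUBIC))
E
```

```text
bar ends top corners [[257.0, 424.0], [287.0, 435.0], [506.0, 1.0], [534.0, 9.0], [260.0, 444.0], [291.0, 455.0]]
pegs 0.018 [[265.0, 434.0], [331.0, 456.0], [30.0, 354.0], [94.0, 376.0], [538.0, 91.0], [319.0, 25.0]]
pegs 0.0205 [[260.0, 432.0], [336.0, 458.0], [25.0, 353.0], [98.0, 378.0], [542.0, 92.0], [323.0, 27.0]]
w2 pred [[53.7, 4.1], [120.5, 3.8], [79.6, 14.8], [137.8, 14.7]]
```

View pics/w2c.png

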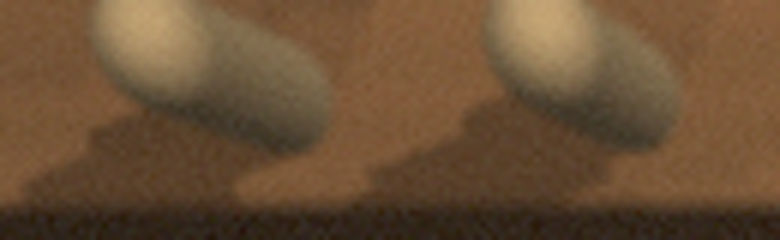

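```bash
sed -i 's/pos=np.round(np.cumsum(d)\*1000)\/1000/pos=np.round(np.cumsum(d)*5000)\/5000/' sw.py; python3 - <<'E'
from sw import *
p,d,r=plan([.0007,-.014],-.001,8,.03);print(p*100,r)
E
```

```text
[-0.06 -0.14 -0.2  -0.2  -0.16 -0.1  -0.08 -0.1 ] [-0.0007  0.0008]
```

Call:
arm_command(deltas=[[0, -0.06, 0.1, 0, 0, 0], [0, -0.14, 0.25, 0, 0, 0], [0, -0.2, 0.4, 0, 0, 0], [0, -0.2, 0.55, 0, 0, 0], [0, -0.16, 0.7, 0, 0, 0], [0, -0.1, 0.85, 0, 0, 0], [0, -0.08, 0.95, 0, 0, 0], [0, -0.1, 1.0, 0, 0, 0]])

```text
clock: 11.38
ee_pos: [0.5234, -0.1111, 0.5271]
tool_rot: [[-0.993, 0.121, -0.0], [0.121, 0.993, -0.0], [0.0, -0.0, -1.0]]
ft_force: [0.3, 0.2, -6.8]
gripper_width: 0.0152
gripper_force: 59.0
```

```bash
python3 - <<'E'
from sw import *
a=cv2.cvtColor(read_camera('wrist'),cv2.COLOR_BGR2GRAY)
D=sample(35,'wrist');np.save('D3.npy',D);print(phase(D,3),phase(D,1),phase(D[:18],3),phase(D[17:],3))
s=env.read_state();print(s['clock'],s['ee_pos'])
E
```

```text
(array([ 0.0005, -0.0064,  0.0014]), np.float64(0.02764277241455199)) (array([0.1202, 0.0244, 0.1313]), np.float64(0.43581085910594636)) (array([ 0.0042, -0.0133, -0.007 ]), np.float64(0.01833782805196167)) (array([-0.0024,  0.0006,  0.0103]), np.float64(0.03087087877011365))
13.125 [ 0.5234 -0.1112  0.5272]
```

Call:
arm_command(deltas=[[0, 0, 0, 0, 0, 0], [0, 0, 0, 0, 0, 0], [0, 0, 0, 0, 0, 0], [0, 0, 0, 0, 0, 0], [0, 0, 0, 0, 0, 0], [0, 0, 0, 0, 0, 0], [0, 0, 0, 0, 0, 0], [0, 0, 0, 0, 0, 0]])

```text
clock: 14.12
ee_pos: [0.5234, -0.1112, 0.5272]
tool_rot: [[-0.993, 0.121, -0.0], [0.121, 0.993, -0.0], [0.0, -0.0, -1.0]]
ft_force: [0.3, 0.2, -6.3]
gripper_width: 0.0151
gripper_force: 59.0
```

Call:
arm_command(deltas=[[0, 0, 0, 0, 0, 0], [0, 0, 0, 0, 0, 0], [0, 0, 0, 0, 0, 0], [0, 0, 0, 0, 0, 0], [0, 0, 0, 0, 0, 0], [0, 0, 0, 0, 0, 0], [0, 0, 0, 0, 0, 0], [0, 0, 0, 0, 0, 0]])

```text
clock: 15.12
ee_pos: [0.5234, -0.1112, 0.5272]
tool_rot: [[-0.993, 0.121, -0.0], [0.121, 0.993, -0.0], [0.0, -0.0, -1.0]]
ft_force: [0.2, 0.5, -5.8]
gripper_width: 0.015
gripper_force: 59.0
```

Call:
arm_command(deltas=[[0, 0, 0.2, 0, 0, 0], [0, 0, 0.5, 0, 0, 0], [0, 0, 0.8, 0, 0, 0], [0, 0, 1.1, 0, 0, 0], [0, 0, 1.4, 0, 0, 0], [0, 0, 1.7, 0, 0, 0], [0, 0, 2.0, 0, 0, 0], [0, 0, 2.2, 0, 0, 0]])

```text
clock: 16.12
ee_pos: [0.5234, -0.1112, 0.505]
tool_rot: [[-0.993, 0.121, -0.0], [0.121, 0.993, -0.0], [0.0, -0.0, -1.0]]
ft_force: [0.3, -0.3, -6.9]
gripper_width: 0.0148
gripper_force: 59.0
```

Call:
arm_command(deltas=[[0, 0, 0.2, 0, 0, 0], [0, 0, 0.4, 0, 0, 0], [0, 0, 0.6, 0, 0, 0], [0, 0, 0.8, 0, 0, 0], [0, 0, 1.0, 0, 0, 0], [0, 0, 1.2, 0, 0, 0], [0, 0, 1.35, 0, 0, 0], [0, 0, 1.5, 0, 0, 0]])

```text
clock: 17.12
ee_pos: [0.5234, -0.1112, 0.4901]
tool_rot: [[-0.993, 0.121, -0.0], [0.121, 0.993, -0.0], [0.0, -0.0, -1.0]]
ft_force: [0.5, -0.7, -6.7]
gripper_width: 0.0147
gripper_force: 59.0
```

Call:
arm_command(deltas=[[0, 0, 0.05, 0, 0, 0], [0, 0, 0.1, 0, 0, 0], [0, 0, 0.15, 0, 0, 0], [0, 0, 0.2, 0, 0, 0], [0, 0, 0.2, 0, 0, 0]])

```text
clock: 17.75
ee_pos: [0.5234, -0.1112, 0.4882]
tool_rot: [[-0.993, 0.121, -0.0], [0.121, 0.993, -0.0], [0.0, -0.0, -1.0]]
ft_force: [-0.3, 0.6, -6.4]
gripper_width: 0.0148
gripper_force: 59.0
```

Call:
arm_command(deltas=[[0, 0, 0.03, 0, 0, 0], [0, 0, 0.06, 0, 0, 0], [0, 0, 0.08, 0, 0, 0], [0, 0, 0.1, 0, 0, 0], [0, 0, 0.1, 0, 0, 0]])

```text
clock: 18.38
ee_pos: [0.5234, -0.1112, 0.4876]
tool_rot: [[-0.993, 0.121, 0.0], [0.121, 0.993, 0.0], [-0.0, 0.0, -1.0]]
ft_force: [-4.5, 1.3, 3.2]
gripper_width: 0.0153
gripper_force: 60.3
```

Call:
arm_command(claw=0.35, deltas=[[0, 0, 0, 0, 0, 0], [0, 0, 0, 0, 0, 0], [0, 0, 0, 0, 0, 0], [0, 0, 0, 0, 0, 0]])

```text
clock: 18.88
ee_pos: [0.5234, -0.1112, 0.4872]
tool_rot: [[-0.993, 0.121, 0.0], [0.121, 0.993, -0.0], [-0.0, -0.0, -1.0]]
ft_force: [-0.4, -1.6, 0.6]
gripper_width: 0.03
gripper_force: 0.0
```

Call:
arm_command(claw=0.5, deltas=[[0, 0, 0, 0, 0, 0], [0, 0, 0, 0, 0, 0], [0, 0, -0.5, 0, 0, 0], [0, 0, -1.2, 0, 0, 0], [0, 0, -2.2, 0, 0, 0], [0, 0, -3.5, 0, 0, 0], [0, 0, -5, 0, 0, 0], [0, 0, -7, 0, 0, 0]])

```text
clock: 19.88
ee_pos: [0.5233, -0.1112, 0.5584]
tool_rot: [[-0.993, 0.121, -0.0], [0.121, 0.993, -0.0], [0.0, -0.0, -1.0]]
ft_force: [0.3, 0.8, -0.6]
gripper_width: 0.042
gripper_force: 0.0
```

Call:
arm_command(deltas=[[0, 0, -2.5, 0, 0, 0], [0, 1, -6, 0, 0, 0], [0, 4, -10, 0, 0, 0], [0, 9, -13, 0, 0, 0], [0, 15, -13, 0, 0, 0], [0, 20, -13, 0, 0, 0], [0, 25, -13, 0, 0, 0], [0, 27, -13, 0, 0, 0]])

```text
clock: 20.88
ee_pos: [0.5557, 0.1602, 0.6874]
tool_rot: [[-0.993, 0.117, -0.001], [0.117, 0.993, -0.0], [0.001, -0.0, -1.0]]
ft_force: [-0.7, -1.2, -0.1]
gripper_width: 0.043
gripper_force: 0.0
```

```bash
python3 - <<'E'
from h import *
print(env.read_state()['clock'],env.read_state()['gripper_width'])
P=[]
for i in range(9):
  a=read_camera('scene')[80:200,150:300];P.append(cv2.GaussianBlur(a,(5,5),0).astype(float))
  b=read_camera('top')if i==8 else None
  read_camera('top')
P=np.array(P);r=P.max(0)-P.min(0);print('max temporal range',r.max(), 'p99',np.percentile(r,99))
cv2.imwrite('pics/f.png',np.hstack([cv2.resize(a,(480,384),interpolation=cv2.INTER_CUBIC),cv2.resize(b[140:320,250:400],(320,384),interpolation=cv2.INTER_CUBIC)]))
E
```

```text
20.875 0.043023745719494716
max temporal range 30.0 p99 11.0
```

View pics/f.png

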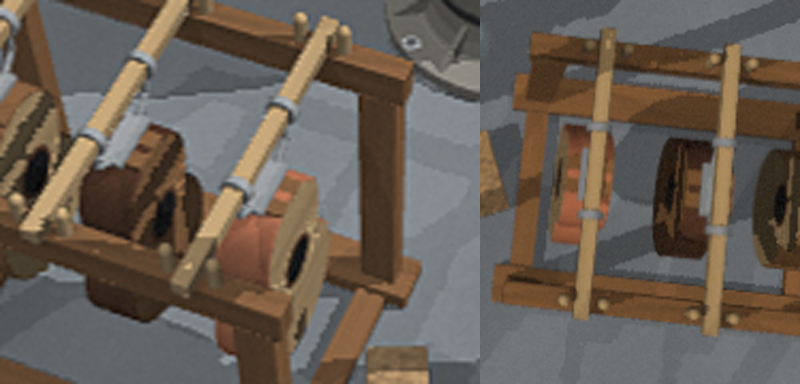

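The final picture shows the bar seated between its pegs on both rails (left view (205,255) and (325,30); right view (583,300) and (607,45)), with the body plumb and block and neighbour undisturbed. One check that it hangs still:

```bash
python3 - <<'E'
from h import *
F=[];t=[]
for i in range(18):
  t.append(env.read_state()['clock']);F.append(cv2.cvtColor(read_camera('scene'),cv2.COLOR_BGR2GRAY).astype(np.float32))
t=np.array(t);w=np.sqrt(9.81/.18)
def sh(y0,y1,x0,x1):
  h=cv2.createHanningWindow((x1-x0,y1-y0),cv2.CV_32F);ref=np.mean(F,0)[y0:y1,x0:x1]
  return np.array([cv2.phaseCorrelate(ref,f[y0:y1,x0:x1],h)[0] for f in F])
for n,b in(('new',(145,185,220,252)),('neigh',(125,165,178,212))):
  s=sh(*b);A=np.c_[np.cos(w*t),np.sin(w*t),np.ones(len(t))]
  c=np.linalg.lstsq(A,s[:,0],rcond=None)[0];print(n,'amp px',np.hypot(*c[:2]),'std',s.std(0))
print(t[-1],[(round(d['conf'],2),np.round(d['extent'],1)) for l in('spray_bottle','sanding_block') for d in spotter.search_frame('top',l)[:1]])
E
```

```text
new amp px 0.38862229959854966 std [0.4066 0.4082]
neigh amp px 0.051497301103746916 std [0.0671 0.0375]
22.675 [(0.78, array([239.6, 158.9,  30.1,  37.1])), (0.86, array([249.9, 221. ,  33.5,  44.4]))]
```

```bash
python3 -c "
from cell import env
print(env.finish_job())"
```

```text
the job is handed in; nothing more can be done
None
```

The ukulele body hangs at the rack's free place with its bar seated between the pegs and only about 0.005 rad of swing left. It was steadied above the pegs for over three seconds first. Bottle, sanding block and neighbour looked undisturbed, and the job was handed in at about 23 s; no verdict came back.

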